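Square up and lock a stacked parts tote

ROBOT

A 6-joint arm with a two-finger parallel gripper is mounted at the origin on the work surface. World frame = base frame: x ahead of the robot, y to its left, z up, the work surface at z = 0. Lengths are in m, angles in rad, forces in N, time in s.
With the tool pointing down it reaches from about 0.35 to 0.975 m from the base axis. Payload 4.9 kg.
Tool frame: the origin (TCP) lies at the very end of the fingers, on their centre line; the grasp point (between the pads) lies 19 mm behind it; z points along the fingers, y is the direction in which the jaws open and shut (so a half turn about z gives the same grasp; the last joint's range is limited). The gripper opens to 85 mm and grips with 20 to 120 N. Pads are 22 mm wide; open, the fingers measure 114 mm over their backs; the gripper's body (76 mm by 85 mm) begins 54 mm behind the grasp point. The pads swing forward as they close: fully open they stand 13 mm farther back than shut.
Start: joints at [-1.254, 0.053, 1.613, -0, 1.476, -0.119], TCP at [0.264, -0.567, 0.193] pointing down, gripper open.
Joint ranges: [-3.01, 3.01], [-1.01, 2.22], [0.06, 2.58], [-1.02, 4.17], [0.09, 2.62], [-3.14, 3.14]. Speed limits (rad/s): [2.57, 2.57, 3.14, 3.14, 3.14, 3.14].

INTERFACE

Orientations are given as a unit quaternion [w, x, y, z].
In Python, from plant import state, eyes, job_done gives the robot as it stands.
- The arm moves only by the tool apply_moves, never from a script. Its argument "commands" is a list of rows, each an object with "linear": the shift along the tool's x, y, z in m, a list of three; "delta_rot": the turn, a rotation vector about the tool's x, y, z in degrees, a list of three; "fingers": the closure in counts, from 0 (fully open) to 255 (shut). In form: [{"linear": [x, y, z], "delta_rot": [wx, wy, wz], "fingers": fingers}, ...]. A call has exactly 8 rows; each row is the pose to reach, as a shift and turn from the pose commanded when the call began, along the tool's axes at that moment; what a row does not reach only later rows make up. A row lasts 1/10 s, in which the tool goes at most 50 mm and 8.59 degrees, less where a joint would pass 70% of its speed; a pose out of reach is approached as far as the arm can. A call with a gripper value outside its range is refused whole. The fingers move at their own pace and stop on an object; the grip force is fixed at half the most. Time passes only in rows, so rows that repeat a pose let the fingers close, or fill a call up. It gives the time, the measured TCP pose, the force and the opening at its end, in the units of the state.
- state(): the state, without advancing time (a new reading comes with each control period).
- eyes.grab_frame(name): name is "side" or "top" or "wrist"; returns the picture (400x640x3 uint8, red, green, blue); there is no depth.
- eyes.camera_params(name): a dict with "fx", "fy", "cx", "cy" (pixels), "position" and "rotation" of the camera in the world; the wrist camera has in their place "T_tool_cam" (4x4, takes a point from camera to tool coordinates, whose origin is the TCP and whose axes are the flange's). Camera axes: x right, y down, z forward; pixel columns grow to the right and rows downward; lengths in m; the calibration is good to about 2 mm. A picture is of the moment at which its call begins: read the wrist's pose just before it. camera_params takes no time and is no camera call.
- job_done(): hands the job in, once; it reports no verdict.
The state is a dict: "time": time; "joint_pos": joint angles; "joint_vel": joint speeds; "joint_efforts": joint torques, N m; "tool_pos": TCP position; "tool_rot": TCP orientation; "contact_force": force on the tool from outside, world axes, zero at the start; "ft_torque": the same for the moment, N m; "gripper_width": opening from 0.0 (shut) to 1.0 (fully open).
Only numpy, scipy, OpenCV 4.12 (cv2) and the standard library are available. Lean on these libraries where they do the work, as an engineer would, in place of code of your own. Each camera call takes 0.05 s, during which the arm holds its last target.

TASK

Someone left the upper parts tote sitting crooked and too far back on the lower one, riding on its feet. Nudge it square and draw it towards the latch end until all four feet drop into the lid slots, then push it back until it is fully home, flush over the lower tote, with the spring latch popped up in front of it. Leave the lower tote where it stands on the bench, and leave the other things alone.

Things in the scene. Friction and masses are not known exactly. Their poses are not given: they have to be found in the camera images.
- lower_lid (a point): Centre of the top face of the lower tote's lid, 60 mm above the bench. Closed grey box 140 (its x) by 180 (y) by 60 mm, about 2.3 kg, loose on the bench. Its +x is its rear, away from the robot. In the lid are four slots 13 mm deep, 21 mm wide, centred at y = -66 and +66 mm, open from x = -62 to -33 and 18 to 47 mm; each runs on 11 mm to the rear under a lip 5 mm thick, level with the lid.
- lower_tote: The same lower tote, origin at the centre of its underside. When the upper tote is dropped in and pushed to the rear, its toes go under the lips and its feet stop hard against them, with the two totes exactly one above the other: fully home. Pushed harder than about 20 N against that stop, the lower tote slides along the bench.
- upper_mid (a point): Centre of the box of the upper tote, a closed grey box 140 (its x) by 180 (y) by 55 mm, 0.5 to 1 kg, flat sides, nothing to grip and too wide for a gripper. Starts 39.5 mm above the lid (feet standing on it); 27.5 mm once all feet are in the slots. They drop when it is square within 2 degrees, y within 2 mm, and this point 10 to 15 mm to the front (-x) of the lid's centre.
- upper_tote: The same upper tote, origin at the centre between the undersides of its feet, 39.5 mm below its box centre. Four L feet 12 mm high under the box: stems 14 (x) by 16 mm (y) centred at x = -40 and +40, y = -66 and +66 mm, each with a toe 5 mm thick reaching 10 mm further to +x at the bottom.
- latch_top (a point): Top centre of the latch, a steel tongue 26 mm wide (y), 7.5 mm thick, in a black housing at the middle of the lower tote's front (-x) edge. Up, it stands 8 mm above the lid, 76.5 mm to the front of its centre. The housing is 36 mm wide, stands out 14.5 mm and is no higher than the lid.
- latch (a joint): Travel of that spring latch, m: 0 is up, 0.011 fully down. It is pressed down about 0.008 under the upper tote while the feet are in the slots but not home, and springs up (1.3 to 2.5 N) just in front of the upper tote when that is fully home.
- meter: Bystander: yellow hand meter, 90 x 180 x 36 mm, lying beside the totes (origin under its centre).
- board: Bystander: green terminal board, 100 x 140 x 24 mm, lying on the other side (origin under its centre).
- mouse: Bystander: black computer mouse, 105 x 60 x 30 mm (origin under its centre).
- driver: Bystander: screwdriver 190 mm long, lying behind the totes.
Not all that is in view belongs to the job. What is shaped like the upper_tote but orange or red is not meant.

How it is judged:
By the outcome, as a careful person would: the job done as asked, in the order asked, and still so for the second after the job is handed in, with the robot touching nothing.
It also fails if it takes over 64 s, if anything falls off the work surface, if the arm or the gripper's body presses on something with over 40 N, if the wrist force passes 120 N, or if a joint passes its speed limit or range.

## Working session

There is one attempt and no reset: what is moved stays moved. The work goes in short steps, Python scripts to look and compute and a tool call to move; the robot and the scene stay as the last step left them, time stands still between calls to the robot, and variables do not carry over. Pictures are saved under pics/ and viewed, and the job is handed in when it is done.

Besides the shell and the picture viewer there is one more tool, called after "Call:" as name([rows], argument=value, ...), one row to a line, values as JSON. apply_moves: Moves the arm, as the interface text tells. Its arguments: {"type":"object","properties":{"commands":{"type":"array","items":{"type":"object","properties":{"linear":{"type":"array","items":{"type":"number"}},"delta_rot":{"type":"array","items":{"type":"number"}},"fingers":{"type":"number"}}}}},"required":["commands"]}

```bash
mkdir -p pics; ls; python3 - <<'E'
from plant import state, eyes
import cv2
s=state();print({k:s[k] for k in('time','tool_pos','tool_rot','gripper_width')})
for n in('top','side'):
    im=eyes.grab_frame(n);cv2.imwrite(f'pics/{n}0.png',im[:,:,::-1])
    print(n,eyes.camera_params(n))
print(eyes.camera_params('wrist'))
E
```

```text
pics
{'time': 0.0, 'tool_pos': array([ 0.26362843, -0.56591173,  0.19137332]), 'tool_rot': array([-1.01395031e-03,  9.76352496e-01,  2.16182253e-01, -9.90146292e-05]), 'gripper_width': 1.0026717500100195}
top {'fx': 454.6166762078809, 'fy': 454.6166762078809, 'cx': 320.4885977161791, 'cy': 195.89163517323396, 'position': array([0.20076772, 0.11264125, 1.53132754]), 'rotation': array([ 0.05950474, -0.70194694,  0.70661899, -0.06647774])}
side {'fx': 413.34662099839016, 'fy': 413.34662099839016, 'cx': 320.63131258875944, 'cy': 191.41939493020118, 'position': array([0.44273171, 1.03451558, 0.77743475]), 'rotation': array([ 0.00408308, -0.02509912,  0.89213729, -0.45104814])}
{'fx': 288.3539826291354, 'fy': 288.3539826291354, 'cx': 318.67034561101804, 'cy': 204.00722304804697, 'T_tool_cam': array([[-4.68294566e-04, -9.50480674e-01, -3.10783317e-01,
         8.10491001e-02],
       [ 9.99999849e-01, -5.34760902e-04,  1.28660083e-04,
         8.85598363e-04],
       [-2.88483689e-04, -3.10783209e-01,  9.50480780e-01,
        -1.80526662e-01],
       [ 0.00000000e+00,  0.00000000e+00,  0.00000000e+00,
         1.00000000e+00]])}
```

View pics/top0.png

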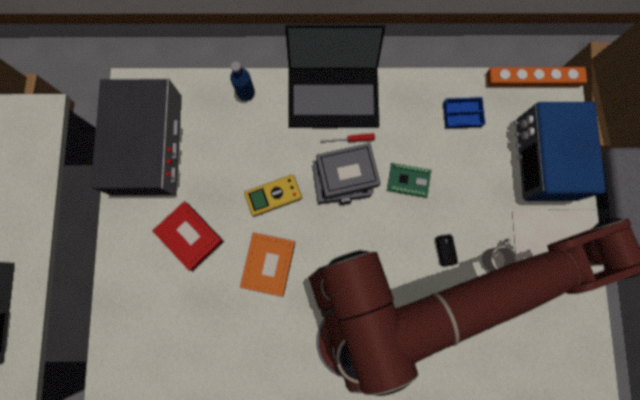

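View pics/side0.png

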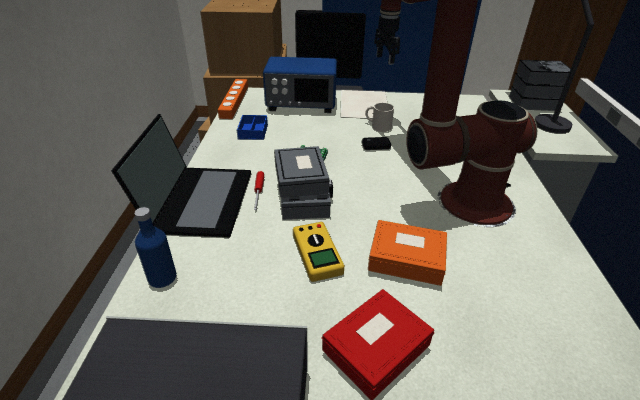

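The top view shows the grey stacked totes at about (347,172), with the latch near (346,199). The possible mix-ups are the orange tote at (268,264), the red tote at (188,236) and the dark instrument at (138,137). By the description I choose the grey stack. Next comes a close crop to check it.

```bash
cat > h.py <<'E'
import numpy as np, cv2
from plant import state, eyes
from scipy.spatial.transform import Rotation as R
def rot(q): return R.from_quat([q[1],q[2],q[3],q[0]]).as_matrix()
def cam(n,s=None):
    p=eyes.camera_params(n);K=(p['fx'],p['fy'],p['cx'],p['cy'])
    if n!='wrist': return K,rot(p['rotation']),np.array(p['position'])
    T=np.array(p['T_tool_cam']);Rt=rot(s['tool_rot'])
    return K,Rt@T[:3,:3],Rt@T[:3,3]+s['tool_pos']
def ray(c,uv,z):
    K,Rm,p=c;uv=np.atleast_2d(uv).astype(float)
    d=np.c_[(uv[:,0]-K[2])/K[0],(uv[:,1]-K[3])/K[1],np.ones(len(uv))]@Rm.T
    return p+d*((z-p[2])/d[:,2])[:,None]
def proj(c,X):
    K,Rm,p=c;q=(np.atleast_2d(X)-p)@Rm
    return np.c_[K[0]*q[:,0]/q[:,2]+K[2],K[1]*q[:,1]/q[:,2]+K[3]]
E
python3 - <<'E'
import cv2
a=cv2.imread('pics/top0.png')[125:215,295:405];b=cv2.imread('pics/side0.png')[135:225,255:345]
cv2.imwrite('pics/c1.png',cv2.resize(a,None,fx=6.5,fy=6.5,interpolation=cv2.INTER_CUBIC))
cv2.imwrite('pics/c2.png',cv2.resize(b,None,fx=6.5,fy=6.5,interpolation=cv2.INTER_CUBIC))
E
```

```text
(no output)
```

View pics/c1.png

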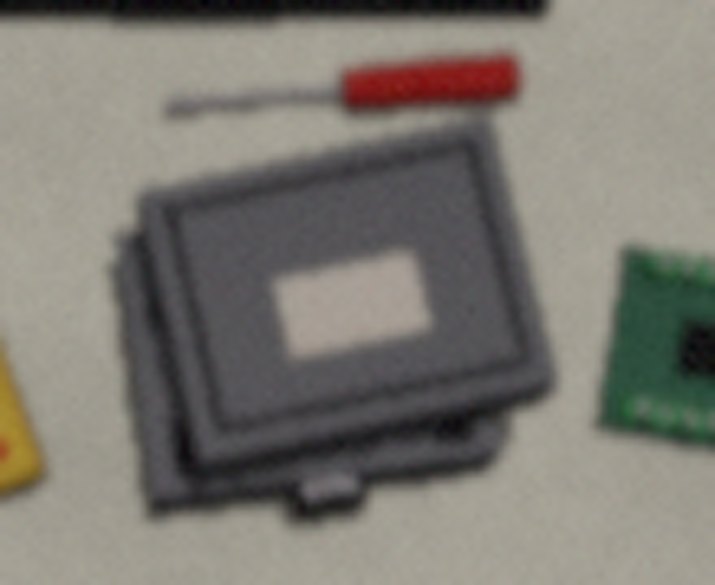

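View pics/c2.png

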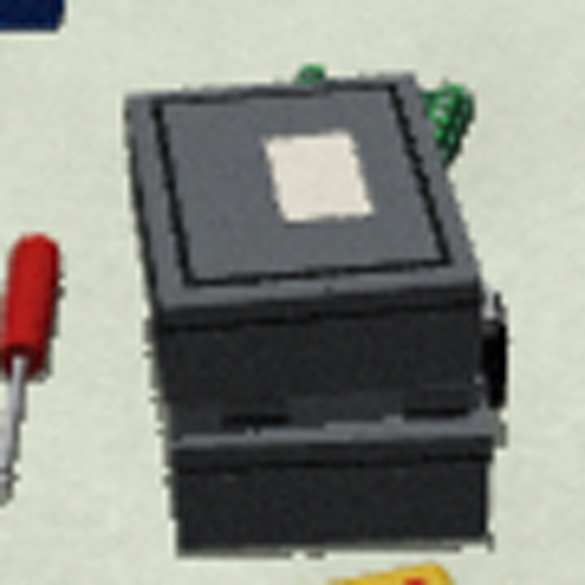

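The crop confirms it: grey upper tote with a pale label, askew on the grey lower tote, latch at crop (330,490). I'll get a rough pose from it, then plan a wrist view from above.

```bash
python3 - <<'E'
from h import *
c=cam('top')
f=lambda L:np.array([[295+x/6.5,125+y/6.5] for x,y in L])-0.42
U=ray(c,f([(143,190),(490,115),(555,395),(203,473)]),.127)
print(U.round(3),U.mean(0),[np.linalg.norm(U[i]-U[i-1]).round(3) for i in range(4)])
e=U[1]-U[0]; print('yaw',np.degrees(np.arctan2(e[0],-e[1])), np.degrees(np.arctan2(*( (U[1]-U[2])[1::-1]))))
L=ray(c,f([(118,240),(150,515),(500,465),(330,480)]),[.06])
print(L.round(3))
s=state();Rt=rot(s['tool_rot']);print(Rt.round(3))
# path to view: where should TCP be: camera looks 18deg
T=np.array(eyes.camera_params('wrist')['T_tool_cam']);print(Rt@T[:3,2])
print(ray(c,[[320,141],[374,136]],0.01), ray(c,[[288,120],[378,126]],0.02))
E
```

```text
[[ 0.591  0.109  0.127]
 [ 0.628 -0.062  0.127]
 [ 0.487 -0.09   0.127]
 [ 0.449  0.081  0.127]] [0.53859183 0.0094523  0.127     ] [np.float64(0.144), np.float64(0.176), np.float64(0.144), np.float64(0.175)]
yaw 12.307610924937892 11.136823171830537
[[ 0.583  0.122  0.06 ]
 [ 0.44   0.107  0.06 ]
 [ 0.464 -0.071  0.06 ]
 [ 0.457  0.015  0.06 ]]
[[ 0.907  0.422 -0.001]
 [ 0.422 -0.907  0.002]
 [ 0.    -0.002 -1.   ]]
[-0.28223197 -0.12958832 -0.95055351]
[[ 0.66894882  0.09679934  0.01      ]
 [ 0.6861907  -0.09164832  0.01      ]] [[ 0.74230993  0.20773502  0.02      ]
 [ 0.71914202 -0.10526432  0.02      ]]
```

```bash
cat >> h.py <<'E'
def go(pos,yaw,ry=None):
    """tool-frame delta (mm) and rot (deg) from measured pose to world pos with tool pointing down, tool x at yaw deg"""
    s=state();Rt=rot(s['tool_rot'])
    y=np.radians(yaw);Rg=np.array([[np.cos(y),np.sin(y),0],[np.sin(y),-np.cos(y),0],[0,0,-1]])
    print('t',s['time'].__round__(2),'pos',s['tool_pos'].round(4),'yaw',np.degrees(np.arctan2(Rt[1,0],Rt[0,0])).round(2),'F',np.round(s['contact_force'],1),'gw',round(float(s['gripper_width']),2))
    print('lin',(Rt.T@(np.array(pos)-s['tool_pos'])).round(4),'rot',np.degrees(R.from_matrix(Rt.T@Rg).as_rotvec()).round(2))
E
python3 -c "
from h import *
go([.43,.02,.30],8)"
```

```text
t 0.1 pos [ 0.2636 -0.566   0.1915] yaw 24.97 F [-0.3  0.2  0. ] gw 1.0
lin [ 0.3982 -0.4612 -0.1076] rot [-0.11  0.   16.97]
```

Call:
apply_moves([
  {"linear":[0.03,-0.03,-0.03],"delta_rot":[0,0,0],"fingers":0},
  {"linear":[0.06,-0.06,-0.06],"delta_rot":[0,0,4],"fingers":0},
  {"linear":[0.09,-0.09,-0.08],"delta_rot":[0,0,8],"fingers":0},
  {"linear":[0.12,-0.13,-0.1],"delta_rot":[0,0,12],"fingers":0},
  {"linear":[0.15,-0.17,-0.107],"delta_rot":[0,0,17],"fingers":0},
  {"linear":[0.18,-0.21,-0.107],"delta_rot":[0,0,17],"fingers":0},
  {"linear":[0.21,-0.245,-0.107],"delta_rot":[0,0,17],"fingers":0},
  {"linear":[0.24,-0.28,-0.107],"delta_rot":[0,0,17],"fingers":0},
])

```text
time: 0.9
tool_pos: [0.3631, -0.2094, 0.2994]
tool_rot: [0.0, 0.998, 0.069, 0.0]
contact_force: [1.1, -0.3, -0.1]
gripper_width: 1.002
```

```bash
python3 -c "
from h import *
go([.43,.02,.30],8)"
```

```text
t 0.9 pos [ 0.3631 -0.2094  0.2994] yaw 7.94 F [ 1.1 -0.3 -0.1] gw 1.0
lin [ 0.0979 -0.218  -0.0006] rot [ 0.   -0.02 -0.06]
```

Call:
apply_moves([
  {"linear":[0.018,-0.04,0],"delta_rot":[0,0,0],"fingers":0},
  {"linear":[0.036,-0.08,0],"delta_rot":[0,0,0],"fingers":0},
  {"linear":[0.054,-0.12,0],"delta_rot":[0,0,0],"fingers":0},
  {"linear":[0.072,-0.16,0],"delta_rot":[0,0,0],"fingers":0},
  {"linear":[0.09,-0.19,0],"delta_rot":[0,0,0],"fingers":0},
  {"linear":[0.098,-0.218,0],"delta_rot":[0,0,0],"fingers":0},
  {"linear":[0.098,-0.218,0],"delta_rot":[0,0,0],"fingers":0},
  {"linear":[0.098,-0.218,0],"delta_rot":[0,0,0],"fingers":0},
])

```text
time: 1.7
tool_pos: [0.4298, 0.0182, 0.2992]
tool_rot: [0.0, 0.998, 0.07, -0.0]
contact_force: [0.4, -0.9, 0.1]
gripper_width: 1.001
```

```bash
python3 -c "
from h import *
go([.43,.02,.30],8)
im=eyes.grab_frame('wrist');cv2.imwrite('pics/w1.png',im[:,:,::-1])"
```

```text
t 1.7 pos [0.4298 0.0182 0.2992] yaw 8.05 F [ 0.4 -0.9  0.1] gw 1.0
lin [ 0.0004 -0.0017 -0.0008] rot [0.02 0.05 0.05]
```

View pics/w1.png

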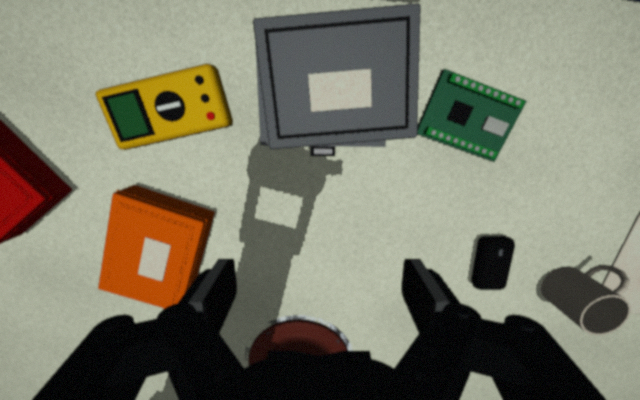

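```bash
python3 - <<'E'
import cv2
a=cv2.imread('pics/w1.png')[0:165,240:435]
cv2.imwrite('pics/c3.png',cv2.resize(a,None,fx=4,fy=3.6,interpolation=cv2.INTER_CUBIC))
cv2.imwrite('pics/c3.png',cv2.resize(a,None,fx=3.6,fy=3.6,interpolation=cv2.INTER_CUBIC))
E
```

```text
(no output)
```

View pics/c3.png

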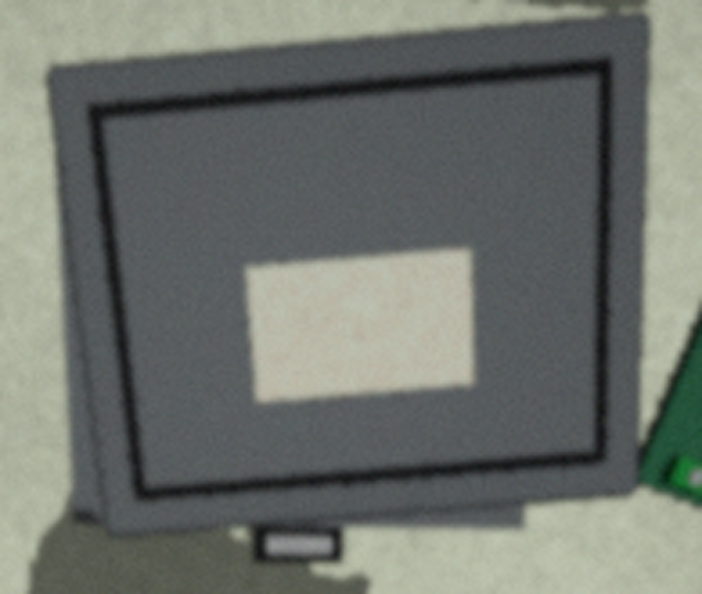

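```bash
cat >> h.py <<'E'
def rect(U):
    """corners order: rear-left, rear-right, front-right, front-left (world xy) -> centre,yaw,sizes"""
    U=np.array(U)[:,:2];c=U.mean(0)
    e=(U[0]-U[1])+(U[3]-U[2]);f=(U[0]-U[3])+(U[1]-U[2])
    return c,np.degrees(np.arctan2(-e[0],e[1])),np.degrees(np.arctan2(f[1],f[0])),np.linalg.norm(e)/2,np.linalg.norm(f)/2
E
python3 - <<'E'
from h import *
s=state();c=cam('wrist',s)
f=lambda L:np.array([[240+(x+.5)/3.6-.5,0+(y+.5)/3.6-.5] for x,y in L])
U=ray(c,f([(50,68),(648,16),(638,493),(108,536)]),.127)
print(rect(U))
lt=ray(c,f([(300,546),(75,519),(522,525),(62,250)]),.06);lt[0]=ray(c,f([(300,546)]),.068)
print(lt)
v=lt[1]-lt[2];th=np.arctan2(-v[0],v[1]);print('front len,yaw',np.linalg.norm(v),np.degrees(th))
ex=np.array([np.cos(th),np.sin(th)])
print('ctr from latch',lt[0,:2]+.0765*ex,'from front',(lt[1]+lt[2])[:2]/2+.07*ex)
E
```

```text
(array([0.54379459, 0.00907404]), np.float64(12.376229886628671), np.float64(12.421018968758172), np.float64(0.1765002524477766), np.float64(0.1367470666277812))
[[ 0.45555937  0.01449904  0.068     ]
 [ 0.45268859  0.10448988  0.06      ]
 [ 0.47495422 -0.07230871  0.06      ]
 [ 0.54967386  0.11665327  0.06      ]]
front len,yaw 0.17819511414894326 7.177916480114611
ctr from latch [0.53145983 0.02405778] from front [0.53327281 0.02483714]
```

```bash
cat >> h.py <<'E'
C=np.array([.532,.0245]);TH=7.2
def goL(x,y,z,yaw):
    t=np.radians(TH);go([*(C+[x*np.cos(t)-y*np.sin(t),x*np.sin(t)+y*np.cos(t)]),z],TH+yaw)
def me():
    s=state();t=np.radians(TH);d=s['tool_pos'][:2]-C;Rt=rot(s['tool_rot'])
    f=np.array(s['contact_force']);M=np.array([[np.cos(t),np.sin(t)],[-np.sin(t),np.cos(t)]])
    print('t',round(s['time'],2),'L',(M@d).round(4),'z',s['tool_pos'][2].round(4),'yawL',(np.degrees(np.arctan2(Rt[1,0],Rt[0,0]))-TH).round(2),'FL',(M@f[:2]).round(1),f[2].round(1))
E
python3 -c "
from h import *
print(state()['joint_pos'])
me();goL(.01,-.15,.2,90)"
```

```text
[-1.31956655e-01 -4.70861062e-01  1.88690825e+00 -4.99683166e-04
  1.72614702e+00  1.29974436e+00]
t 1.75 L [-0.1023  0.006 ] z 0.2992 yawL 0.77 FL [-0.8 -0.3] -0.1
t 1.75 pos [0.4298 0.0176 0.2992] yaw 7.97 F [-0.7 -0.4 -0.1] gw 1.0
lin [0.1102 0.1575 0.0992] rot [-2.000e-02  5.000e-02 -8.923e+01]
```

Call:
apply_moves([
  {"linear":[0.0,0.02,0],"delta_rot":[0,0,-8],"fingers":0},
  {"linear":[0.02,0.04,0],"delta_rot":[0,0,-16],"fingers":0},
  {"linear":[0.04,0.06,0],"delta_rot":[0,0,-24],"fingers":0},
  {"linear":[0.06,0.085,0],"delta_rot":[0,0,-32],"fingers":0},
  {"linear":[0.08,0.11,0],"delta_rot":[0,0,-40],"fingers":0},
  {"linear":[0.1,0.135,0],"delta_rot":[0,0,-48],"fingers":0},
  {"linear":[0.11,0.157,0],"delta_rot":[0,0,-56],"fingers":0},
  {"linear":[0.11,0.157,0],"delta_rot":[0,0,-64],"fingers":0},
])

```text
time: 2.55
tool_pos: [0.561, -0.1263, 0.2985]
tool_rot: [-0.0, 0.809, 0.588, -0.001]
contact_force: [-0.5, -0.5, 0.0]
gripper_width: 0.997
```

```bash
python3 -c "
from h import *
me();goL(.01,-.15,.085,90)"
```

```text
t 2.55 L [ 0.0099 -0.1532] z 0.2985 yawL 64.81 FL [-0.6 -0.4] 0.0
t 2.55 pos [ 0.561  -0.1263  0.2985] yaw 72.01 F [-0.5 -0.5  0. ] gw 1.0
lin [ 0.0031 -0.0009  0.2135] rot [ -0.09   0.03 -25.19]
```

Call:
apply_moves([
  {"linear":[0,0,0.0],"delta_rot":[0,0,-8],"fingers":0},
  {"linear":[0,0,0.03],"delta_rot":[0,0,-16],"fingers":0},
  {"linear":[0,0,0.06],"delta_rot":[0,0,-22],"fingers":0},
  {"linear":[0,0,0.1],"delta_rot":[0,0,-25.2],"fingers":0},
  {"linear":[0,0,0.14],"delta_rot":[0,0,-25.2],"fingers":0},
  {"linear":[0,0,0.18],"delta_rot":[0,0,-25.2],"fingers":0},
  {"linear":[0,0,0.205],"delta_rot":[0,0,-25.2],"fingers":0},
  {"linear":[0,0,0.217],"delta_rot":[0,0,-25.2],"fingers":0},
])

```text
time: 3.35
tool_pos: [0.558, -0.1231, 0.079]
tool_rot: [-0.003, 0.662, 0.749, -0.001]
contact_force: [-0.6, -0.1, 0.2]
gripper_width: 0.997
```

```bash
python3 -c "
from h import *
me();goL(.01,-.15,.08,90)
im=eyes.grab_frame('wrist');cv2.imwrite('pics/w2.png',im[:,:,::-1])"
```

```text
t 3.35 L [ 0.0073 -0.1497] z 0.079 yawL 89.83 FL [-0.6 -0. ] 0.2
t 3.35 pos [ 0.558  -0.1231  0.079 ] yaw 97.03 F [-0.6 -0.1  0.2] gw 1.0
lin [-0.0003  0.0027 -0.001 ] rot [-0.29 -0.13 -0.17]
```

View pics/w2.png

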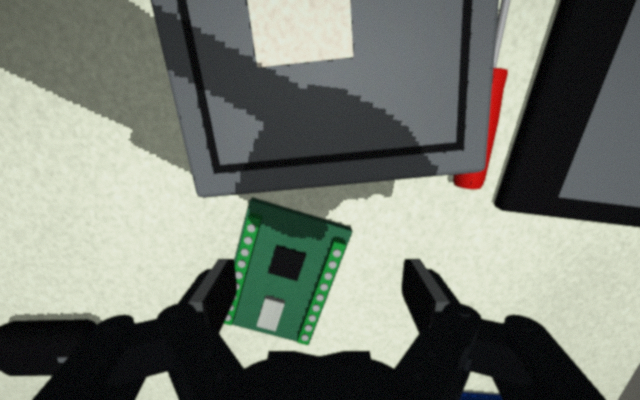

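Call:
apply_moves([
  {"linear":[0.008,0,0],"delta_rot":[0,0,0],"fingers":0},
  {"linear":[0.016,0,0],"delta_rot":[0,0,0],"fingers":0},
  {"linear":[0.021,0,0],"delta_rot":[0,0,0],"fingers":0},
  {"linear":[0.025,0,0],"delta_rot":[0,0,0],"fingers":0},
  {"linear":[0.029,0,0],"delta_rot":[0,0,0],"fingers":0},
  {"linear":[0.033,0,0],"delta_rot":[0,0,0],"fingers":0},
  {"linear":[0.036,0,0],"delta_rot":[0,0,0],"fingers":0},
  {"linear":[0.036,0,0],"delta_rot":[0,0,0],"fingers":0},
])

```text
time: 4.2
tool_pos: [0.5561, -0.0861, 0.0825]
tool_rot: [-0.0, 0.661, 0.75, -0.0]
contact_force: [-0.3, 0.2, -0.4]
gripper_width: 0.996
```

```bash
python3 -c "
from h import *
me()
im=eyes.grab_frame('wrist');cv2.imwrite('pics/w3.png',im[:,:,::-1])"
```

```text
t 4.2 L [ 0.0101 -0.1127] z 0.0825 yawL 90.0 FL [-0.2  0.2] -0.4
```

View pics/w3.png

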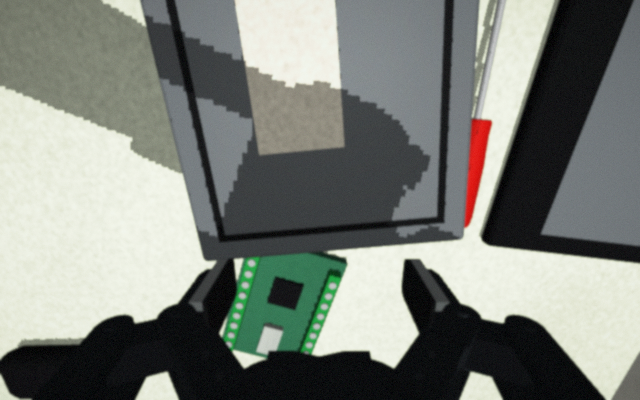

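Call:
apply_moves([
  {"linear":[0.003,0,0],"delta_rot":[0,0,0],"fingers":0},
  {"linear":[0.005,0,0],"delta_rot":[0,0,0],"fingers":0},
  {"linear":[0.007,0,0],"delta_rot":[0,0,0],"fingers":0},
  {"linear":[0.009,0,0],"delta_rot":[0,0,0],"fingers":0},
  {"linear":[0.01,0,0],"delta_rot":[0,0,0],"fingers":0},
  {"linear":[0.011,0,0],"delta_rot":[0,0,0],"fingers":0},
  {"linear":[0.012,0,0],"delta_rot":[0,0,0],"fingers":0},
  {"linear":[0.012,0,0],"delta_rot":[0,0,0],"fingers":0},
])

```text
time: 5.05
tool_pos: [0.5547, -0.0745, 0.0826]
tool_rot: [0.0, 0.661, 0.75, 0.0]
contact_force: [0.3, 0.3, 0.8]
gripper_width: 0.997
```

```bash
python3 -c "
from h import *
me()
im=eyes.grab_frame('wrist');cv2.imwrite('pics/w4.png',im[:,:,::-1])
im=eyes.grab_frame('side');cv2.imwrite('pics/s4.png',cv2.resize(im[130:230,245:355,::-1],None,fx=6,fy=6))
"
```

```text
t 5.05 L [ 0.0102 -0.101 ] z 0.0826 yawL 89.97 FL [0.4 0.2] 0.8
```

View pics/w4.png

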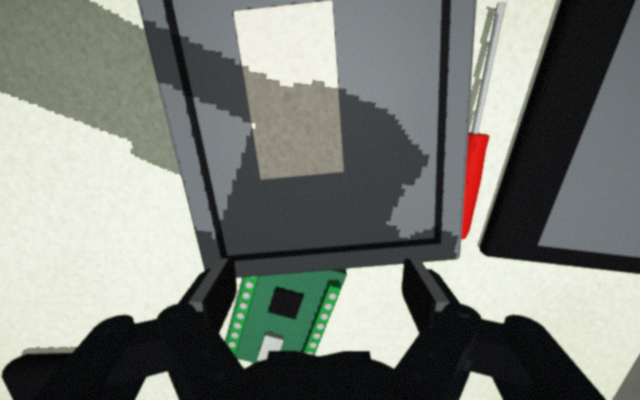

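View pics/s4.png

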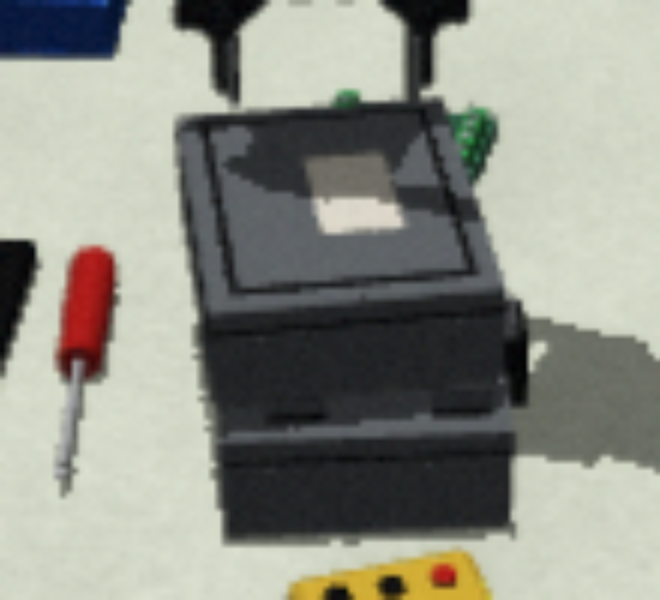

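```bash
python3 -c "
from h import *
p=eyes.camera_params('wrist');T=np.array(p['T_tool_cam']);K=(p['fx'],p['fy'],p['cx'],p['cy'])
c=(K,T[:3,:3],T[:3,3])
for z in(0,-.013,-.03,-.05):
  print(z,proj(c,[[x,-.0425,z] for x in(-.011,0,.011)]).round(0).tolist())
s=state();c=cam('wrist',s)
print(ray(c,[[205,275],[460,257],[235,273]],.127))
im=cv2.imread('pics/w4.png')[225:325,170:270];cv2.imwrite('pics/c5.png',cv2.resize(im,None,fx=6,fy=6,interpolation=cv2.INTER_CUBIC))
"
```

```text
0 [[255.0, 247.0], [254.0, 232.0], [253.0, 217.0]]
-0.013 [[251.0, 256.0], [250.0, 241.0], [249.0, 225.0]]
-0.03 [[245.0, 270.0], [243.0, 253.0], [242.0, 236.0]]
-0.05 [[236.0, 290.0], [234.0, 272.0], [232.0, 252.0]]
[[ 0.49586409 -0.08752268  0.127     ]
 [ 0.62965721 -0.05984375  0.127     ]
 [ 0.51190234 -0.0842779   0.127     ]]
```

View pics/c5.png

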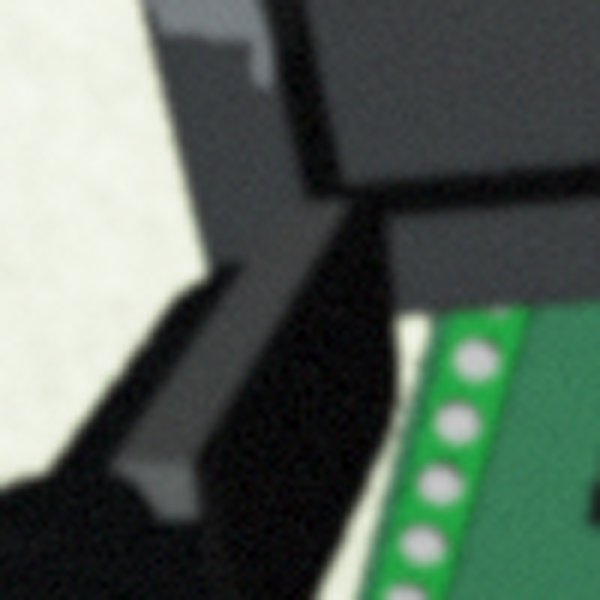

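```bash
python3 -c "
from h import *
s=state();c=cam('side');Rt=rot(s['tool_rot'])
for z in(0,-.013,-.03,-.05):
  X=[s['tool_pos']+Rt@np.array([0,y,z]) for y in(-.05,.05)]
  print(z,((proj(c,X)-[245,130])*6).round(0).tolist())
"
```

```text
0 [[418.0, 173.0], [228.0, 178.0]]
-0.013 [[418.0, 152.0], [227.0, 157.0]]
-0.03 [[418.0, 124.0], [226.0, 129.0]]
-0.05 [[419.0, 91.0], [224.0, 96.0]]
```

```bash
python3 -c "
import cv2
im=cv2.imread('pics/s4.png')[0:200,130:530];cv2.imwrite('pics/c6.png',cv2.resize(im,None,fx=2,fy=2))"
```

```text
(no output)
```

View pics/c6.png

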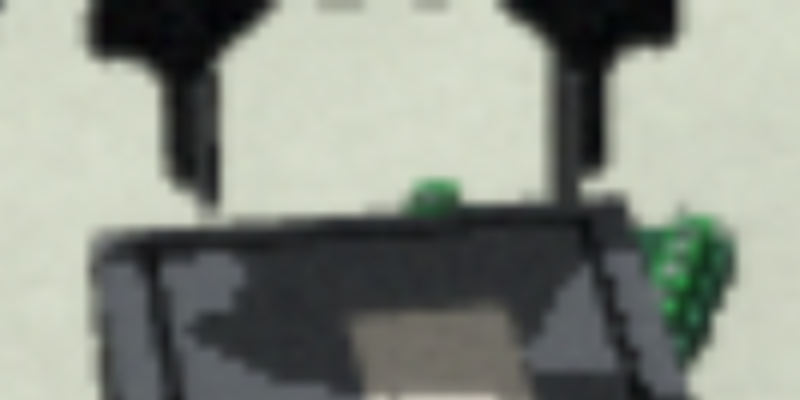

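The tips look about 40 mm behind the TCP, near (231,259) in the wrist view and at box-top level in the side view, so they're riding at the top edge. I'll back off and try a partial closure to see where the tips really are.

Call:
apply_moves([
  {"linear":[0,0,-0.01],"delta_rot":[0,0,0],"fingers":0},
  {"linear":[-0.015,0,-0.01],"delta_rot":[0,0,0],"fingers":110},
  {"linear":[-0.03,0,-0.01],"delta_rot":[0,0,0],"fingers":110},
  {"linear":[-0.04,0,-0.005],"delta_rot":[0,0,0],"fingers":110},
  {"linear":[-0.04,0,0],"delta_rot":[0,0,0],"fingers":110},
  {"linear":[-0.04,0,0],"delta_rot":[0,0,0],"fingers":110},
  {"linear":[-0.04,0,0],"delta_rot":[0,0,0],"fingers":110},
  {"linear":[-0.04,0,0],"delta_rot":[0,0,0],"fingers":110},
])

```text
time: 5.95
tool_pos: [0.5596, -0.1139, 0.0824]
tool_rot: [-0.0, 0.661, 0.75, 0.0]
contact_force: [0.6, -0.3, -0.2]
gripper_width: 0.573
```

```bash
python3 -c "
from h import *
me();print(state()['gripper_width'])
im=eyes.grab_frame('wrist');cv2.imwrite('pics/w5.png',im[:,:,::-1])
im=eyes.grab_frame('side');cv2.imwrite('pics/s5.png',cv2.resize(im[110:230,245:355,::-1],None,fx=5,fy=5))
"
```

```text
t 5.95 L [ 0.0101 -0.1407] z 0.0824 yawL 89.99 FL [ 0.6 -0.3] -0.2
0.5734180615508496
```

View pics/w5.png

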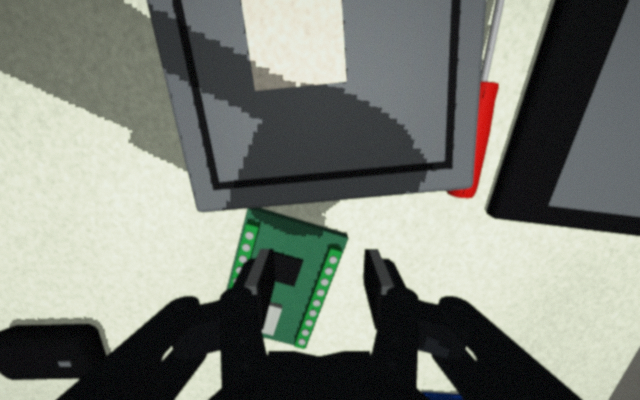

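View pics/s5.png

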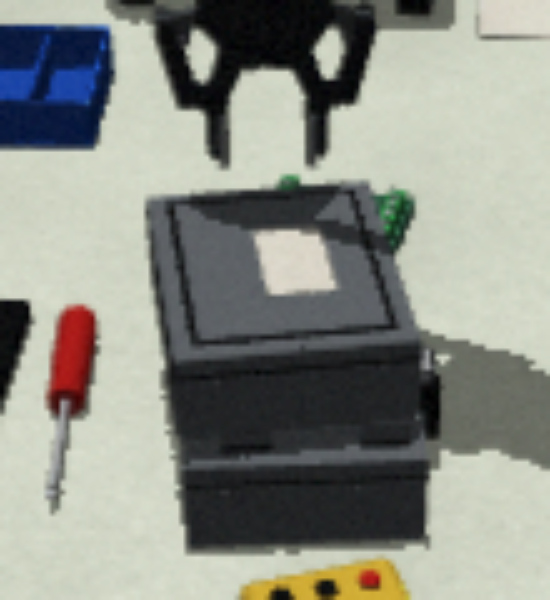

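```bash
python3 -c "
from h import *
s=state();Rt=rot(s['tool_rot']);cs=cam('side');cw=cam('wrist',s)
def tri(uw,us):
  def o(c,u):
    K,Rm,p=c;d=Rm@np.array([(u[0]-K[2])/K[0],(u[1]-K[3])/K[1],1]);return p,d/np.linalg.norm(d)
  p,d=o(cw,uw);q,e=o(cs,us)
  t=np.linalg.lstsq(np.c_[d,-e],q-p,rcond=None)[0];a=p+d*t[0];b=q+e*t[1]
  print('world',((a+b)/2).round(4),'gap',np.linalg.norm(a-b).round(4),'tool',(Rt.T@((a+b)/2-s['tool_pos'])).round(4))
tri((262,252),(245+314/5,110+163/5)); tri((374,252),(245+218/5,110+163/5))
c=cs
for z in(0,-.013,-.03,-.05):
  X=[s['tool_pos']+Rt@np.array([0,y,z]) for y in(-.03,.03)]
  print(z,((proj(c,X)-[245,110])*5).round(0).tolist())
"
```

```text
world [ 0.5295 -0.1118  0.1227] gap 0.0008 tool [ 0.0059 -0.0298 -0.04  ]
world [ 0.5893 -0.1027  0.1255] gap 0.0002 tool [ 0.0074  0.0307 -0.0427]
0 [[313.0, 213.0], [221.0, 215.0]]
-0.013 [[313.0, 195.0], [220.0, 198.0]]
-0.03 [[313.0, 172.0], [219.0, 175.0]]
-0.05 [[313.0, 145.0], [218.0, 147.0]]
```

```bash
python3 -c "
from h import *
s=state()
cw=cam('wrist',s);print('w5',ray(cw,[[199,211],[474,188]],.127).round(4))
import copy
s2=copy.deepcopy(s);s2['tool_pos']=np.array([.558,-.1231,.079]);s2['tool_rot']=np.array([-.003,.662,.749,-.001]);s2['tool_rot']/=np.linalg.norm(s2['tool_rot'])
print('w2',ray(cam('wrist',s2),[[199,196],[488,171]],.127).round(4))
"
```

```text
w5 [[ 0.4978 -0.0904  0.127 ]
 [ 0.6311 -0.0616  0.127 ]]
w2 [[ 0.4977 -0.0905  0.127 ]
 [ 0.6315 -0.0616  0.127 ]]
```

The box has not moved: its face corners are unchanged at (.498,-.090) and (.631,-.062). Triangulation puts the real fingertips about 41 mm behind the reported TCP, so at z≈.124 they just skimmed over the top. I'll lower to tip z≈.095 (TCP .054) and push again.

Call:
apply_moves([
  {"linear":[0,0,0.01],"delta_rot":[0,0,0],"fingers":0},
  {"linear":[0,0,0.02],"delta_rot":[0,0,0],"fingers":0},
  {"linear":[0,0,0.028],"delta_rot":[0,0,0],"fingers":0},
  {"linear":[0.008,0,0.028],"delta_rot":[0,0,0],"fingers":0},
  {"linear":[0.014,0,0.028],"delta_rot":[0,0,0],"fingers":0},
  {"linear":[0.018,0,0.028],"delta_rot":[0,0,0],"fingers":0},
  {"linear":[0.021,0,0.028],"delta_rot":[0,0,0],"fingers":0},
  {"linear":[0.023,0,0.028],"delta_rot":[0,0,0],"fingers":0},
])

```text
time: 6.85
tool_pos: [0.557, -0.0918, 0.055]
tool_rot: [0.001, 0.661, 0.75, -0.0]
contact_force: [-0.4, -3.2, -0.3]
gripper_width: 1.001
```

```bash
python3 -c "
from h import *
me();print(state()['gripper_width'])
im=eyes.grab_frame('wrist');cv2.imwrite('pics/w6.png',im[:,:,::-1])
"
```

```text
t 6.85 L [ 0.0103 -0.1185] z 0.055 yawL 90.02 FL [-0.8 -3.2] -0.3
1.0014105877482105
```

View pics/w6.png

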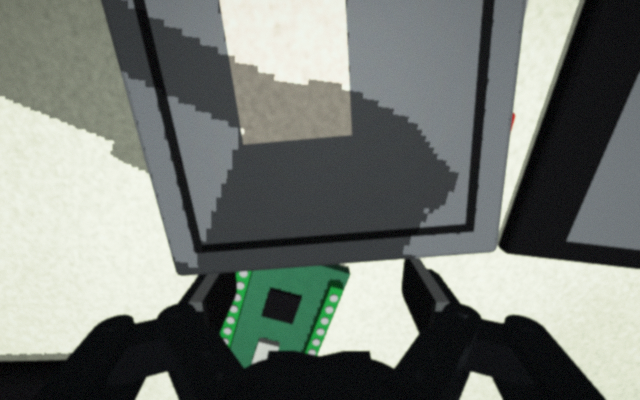

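Call:
apply_moves([
  {"linear":[0.002,0,0],"delta_rot":[0,0,0],"fingers":0},
  {"linear":[0.004,0,0],"delta_rot":[0,0,0],"fingers":0},
  {"linear":[0.006,0,0],"delta_rot":[0,0,0],"fingers":0},
  {"linear":[0.008,0,0],"delta_rot":[0,0,0],"fingers":0},
  {"linear":[0.01,0,0],"delta_rot":[0,0,0],"fingers":0},
  {"linear":[0.012,0,0],"delta_rot":[0,0,0],"fingers":0},
  {"linear":[0.014,0,0],"delta_rot":[0,0,0],"fingers":0},
  {"linear":[0.014,0,0],"delta_rot":[0,0,0],"fingers":0},
])

```text
time: 7.7
tool_pos: [0.5553, -0.0772, 0.0548]
tool_rot: [0.0, 0.661, 0.75, 0.0]
contact_force: [-0.1, -3.6, 2.0]
gripper_width: 1.0
```

```bash
python3 -c "
from h import *
me()
im=eyes.grab_frame('wrist');cv2.imwrite('pics/w7.png',im[:,:,::-1])
im=eyes.grab_frame('top');cv2.imwrite('pics/t7.png',cv2.resize(im[120:220,290:410,::-1],None,fx=6,fy=6))
"
```

```text
t 7.7 L [ 0.0104 -0.1038] z 0.0548 yawL 89.98 FL [-0.5 -3.6] 2.0
```

View pics/w7.png

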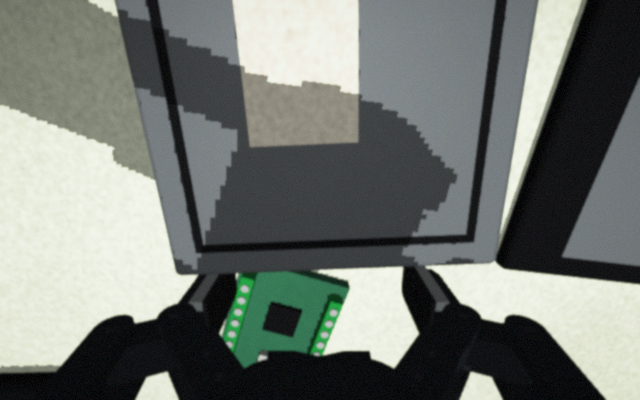

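View pics/t7.png

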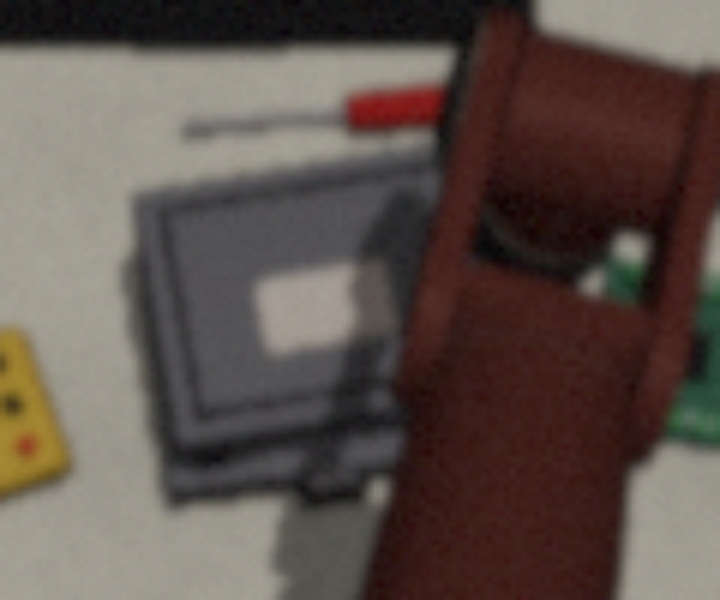

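```bash
cat >> h.py <<'E'
def toL(X):
    t=np.radians(TH);X=np.atleast_2d(X)[:,:2]-C
    return X@np.array([[np.cos(t),-np.sin(t)],[np.sin(t),np.cos(t)]])
E
python3 -c "
from h import *
s=state();X=toL(ray(cam('wrist',s),[[178,273],[497,262]],.127));print(X.round(4));d=X[1]-X[0];print(np.hypot(*d),np.degrees(np.arctan2(d[1],d[0])))
"
```

```text
[[-0.0485 -0.0909]
 [ 0.0872 -0.0858]]
0.13582373458513455 2.129914349448488
```

Call:
apply_moves([
  {"linear":[0.001,0,0],"delta_rot":[0,0,0],"fingers":0},
  {"linear":[0.002,0,0],"delta_rot":[0,0,0],"fingers":0},
  {"linear":[0.002,0,0],"delta_rot":[0,0,0],"fingers":0},
  {"linear":[0.002,0,0],"delta_rot":[0,0,0],"fingers":0},
  {"linear":[-0.01,0,0],"delta_rot":[0,0,0],"fingers":0},
  {"linear":[-0.02,0,0],"delta_rot":[0,0,0],"fingers":0},
  {"linear":[-0.03,0,-0.04],"delta_rot":[0,0,0],"fingers":0},
  {"linear":[-0.03,0,-0.09],"delta_rot":[0,0,0],"fingers":0},
])

```text
time: 8.6
tool_pos: [0.5563, -0.1076, 0.1416]
tool_rot: [-0.004, 0.662, 0.749, -0.001]
contact_force: [0.5, -0.9, 1.4]
gripper_width: 1.0
```

```bash
python3 -c "
from h import *
me();goL(-.14,-.0,.32,0); goL(-.0,-.12,.32,90)
im=eyes.grab_frame('top');cv2.imwrite('pics/t8.png',cv2.resize(im[120:220,290:410,::-1],None,fx=6,fy=6))
"
```

```text
t 8.6 L [ 0.0076 -0.1341] z 0.1416 yawL 89.86 FL [ 0.3 -0.9] 1.4
t 8.6 pos [ 0.5563 -0.1076  0.1416] yaw 97.06 F [ 0.5 -0.9  1.4] gw 1.0
lin [ 0.1345 -0.1492 -0.1768] rot [-0.5   0.12 89.86]
t 8.6 pos [ 0.5563 -0.1076  0.1416] yaw 97.06 F [ 0.5 -0.9  1.4] gw 1.0
lin [ 0.0149 -0.0089 -0.1783] rot [-0.39 -0.25 -0.14]
```

View pics/t8.png

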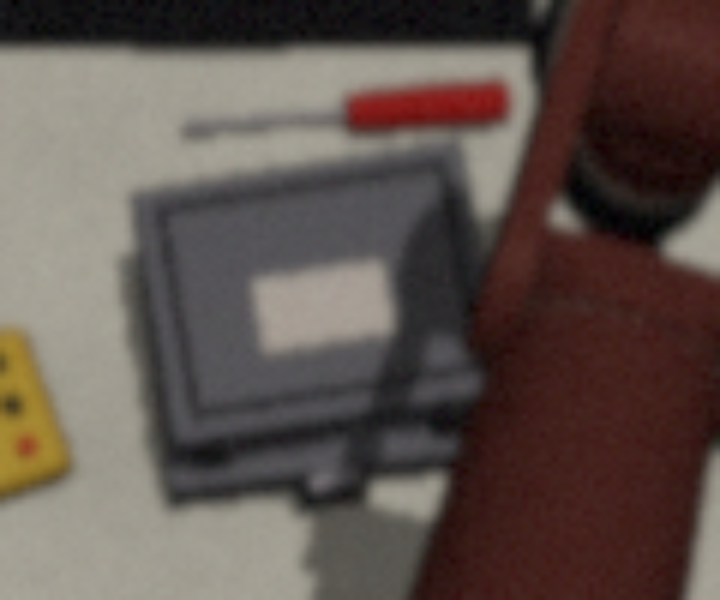

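Call:
apply_moves([
  {"linear":[0,0,-0.04],"delta_rot":[0,0,0],"fingers":0},
  {"linear":[0.01,-0.02,-0.08],"delta_rot":[0,0,8],"fingers":0},
  {"linear":[0.03,-0.04,-0.11],"delta_rot":[0,0,16],"fingers":0},
  {"linear":[0.05,-0.07,-0.14],"delta_rot":[0,0,24],"fingers":0},
  {"linear":[0.07,-0.09,-0.16],"delta_rot":[0,0,32],"fingers":0},
  {"linear":[0.1,-0.11,-0.16],"delta_rot":[0,0,40],"fingers":0},
  {"linear":[0.12,-0.13,-0.16],"delta_rot":[0,0,48],"fingers":0},
  {"linear":[0.134,-0.145,-0.16],"delta_rot":[0,0,56],"fingers":0},
])

```text
time: 9.45
tool_pos: [0.3974, 0.0085, 0.3047]
tool_rot: [-0.0, 0.937, 0.349, 0.001]
contact_force: [0.6, -0.7, -0.7]
gripper_width: 0.999
```

```bash
python3 -c "
from h import *
me();goL(-.14,-.0,.30,0)"
```

```text
t 9.45 L [-0.1355  0.001 ] z 0.3047 yawL 33.67 FL [ 0.5 -0.8] -0.7
t 9.45 pos [0.3974 0.0085 0.3047] yaw 40.87 F [ 0.6 -0.7 -0.7] gw 1.0
lin [-0.0043 -0.0017  0.0047] rot [-0.04 -0.08 33.67]
```

Call:
apply_moves([
  {"linear":[0,0,0],"delta_rot":[0,0,8],"fingers":0},
  {"linear":[0,0,0],"delta_rot":[0,0,16],"fingers":0},
  {"linear":[0,0,0],"delta_rot":[0,0,24],"fingers":0},
  {"linear":[0,0,0],"delta_rot":[0,0,30],"fingers":0},
  {"linear":[0,0,0],"delta_rot":[0,0,33.7],"fingers":0},
  {"linear":[0,0,0],"delta_rot":[0,0,33.7],"fingers":0},
  {"linear":[0,0,0],"delta_rot":[0,0,33.7],"fingers":0},
  {"linear":[0,0,0],"delta_rot":[0,0,33.7],"fingers":0},
])

```text
time: 10.25
tool_pos: [0.3983, 0.0075, 0.3045]
tool_rot: [-0.0, 0.998, 0.066, -0.0]
contact_force: [0.9, -0.3, -0.0]
gripper_width: 0.995
```

```bash
python3 -c "
from h import *
me()
im=eyes.grab_frame('wrist');cv2.imwrite('pics/w9.png',im[:,:,::-1])
cv2.imwrite('pics/c9.png',cv2.resize(im[0:165,220:420,::-1],None,fx=4,fy=3.6,interpolation=cv2.INTER_CUBIC) if 0 else cv2.resize(im[0:150,220:420,::-1],None,fx=4,fy=4,interpolation=cv2.INTER_CUBIC))
"
```

```text
t 10.25 L [-1.347e-01 -1.000e-04] z 0.3045 yawL 0.32 FL [ 0.8 -0.4] -0.0
```

View pics/c9.png

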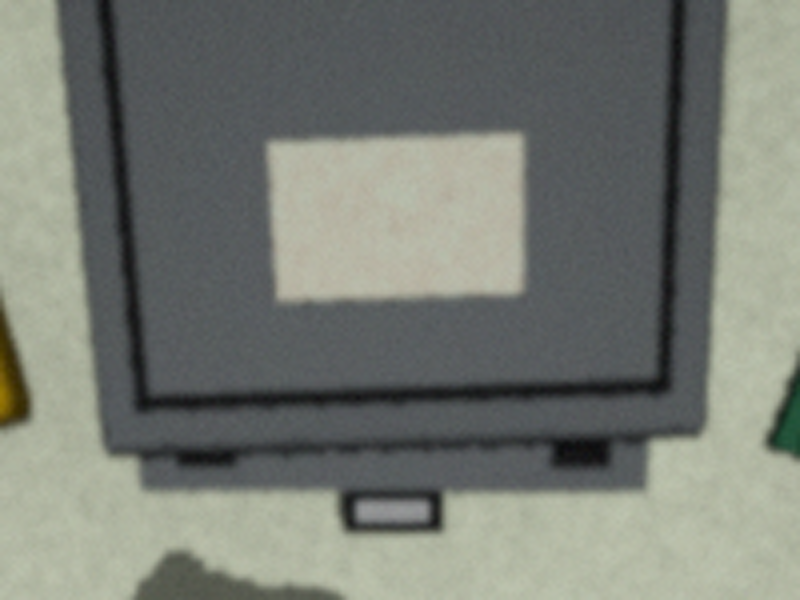

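```bash
cat > m.py <<'E'
from h import *
def f(L,ox,oy,k): return np.array([[ox+(x+.5)/k-.5,oy+(y+.5)/k-.5] for x,y in L])
E
python3 - <<'E'
from m import *
c=cam('wrist',state())
F=lambda L,z:toL(ray(c,f(L,220,0,4),z))
lo=F([(142,490),(646,490)],.06);print('lower front',lo.round(4))
print('slots',F([(177,462),(237,462),(553,462),(610,462)],.06).round(4))
print('tongue',F([(352,512),(432,510)],.068).round(4))
up=F([(106,452),(705,436)],.127);print('upper front',up.round(4))
lb=F([(267,142),(524,132),(526,296),(276,301)],.127);print('label',rect(lb))
for n,v in(('lo',lo),('up',up)):
    d=v[1]-v[0];print(n,v.mean(0).round(4),np.hypot(*d).round(4),np.degrees(np.arctan2(d[0],-d[1])).round(2))
E
```

```text
lower front [[-0.0706  0.09  ]
 [-0.0698 -0.0888]]
slots [[-0.0611  0.0771]
 [-0.061   0.0559]
 [-0.0604 -0.0554]
 [-0.0603 -0.0754]]
tongue [[-0.0774  0.0152]
 [-0.0766 -0.0128]]
upper front [[-0.0571  0.0857]
 [-0.0518 -0.0911]]
label (array([ 0.00520607, -0.00040547]), np.float64(1.7802582488551362), np.float64(2.5059338164613796), np.float64(0.07079098802616741), np.float64(0.040581148639358494))
lo [-0.0702  0.0006] 0.1788 0.28
up [-0.0545 -0.0027] 0.1769 1.73
```

```bash
python3 - <<'E'
import numpy as np
t=np.radians(7.2);C=np.array([.532,.0245])+np.array([-np.sin(t),np.cos(t)])*.0009+np.array([np.cos(t),np.sin(t)])*-.0002
print(C)
s=open('h.py').read().replace('C=np.array([.532,.0245]);TH=7.2',f'C=np.array([{C[0]:.4f},{C[1]:.4f}]);TH=7.5');open('h.py','w').write(s)
from h import *
me();goL(.127,-.001,.054,0)
E
```

```text
[0.53168878 0.02536784]
t 10.3 L [-0.1346 -0.0003] z 0.3045 yawL 0.0 FL [-0.4 -0.1] -0.0
t 10.3 pos [0.3983 0.0075 0.3045] yaw 7.5 F [-0.4 -0.2 -0. ] gw 1.0
lin [0.2616 0.0008 0.2505] rot [-0.02  0.    0.  ]
```

Call:
apply_moves([
  {"linear":[0.04,0,0.0],"delta_rot":[0,0,0],"fingers":0},
  {"linear":[0.085,0,0.02],"delta_rot":[0,0,0],"fingers":0},
  {"linear":[0.13,0,0.04],"delta_rot":[0,0,0],"fingers":0},
  {"linear":[0.175,0,0.06],"delta_rot":[0,0,0],"fingers":0},
  {"linear":[0.22,0,0.08],"delta_rot":[0,0,0],"fingers":0},
  {"linear":[0.255,0,0.1],"delta_rot":[0,0,0],"fingers":0},
  {"linear":[0.262,0,0.12],"delta_rot":[0,0,0],"fingers":0},
  {"linear":[0.262,0,0.15],"delta_rot":[0,0,0],"fingers":0},
])

```text
time: 11.1
tool_pos: [0.6604, 0.0418, 0.1545]
tool_rot: [0.0, 0.998, 0.066, 0.001]
contact_force: [-0.8, 0.4, 0.1]
gripper_width: 0.998
```

```bash
python3 -c "
from h import *
me();goL(.127,-.001,.054,0)"
```

```text
t 11.1 L [ 0.1297 -0.0006] z 0.1545 yawL 0.02 FL [-0.8  0.5] 0.1
t 11.1 pos [0.6604 0.0418 0.1545] yaw 7.52 F [-0.8  0.4  0.1] gw 1.0
lin [-0.0029  0.0004  0.1005] rot [ 0.01 -0.13  0.02]
```

Call:
apply_moves([
  {"linear":[0,0,0.04],"delta_rot":[0,0,0],"fingers":0},
  {"linear":[0,0,0.08],"delta_rot":[0,0,0],"fingers":0},
  {"linear":[0,0,0.1],"delta_rot":[0,0,0],"fingers":0},
  {"linear":[-0.008,0,0.1],"delta_rot":[0,0,0],"fingers":0},
  {"linear":[-0.016,0,0.1],"delta_rot":[0,0,0],"fingers":0},
  {"linear":[-0.022,0,0.1],"delta_rot":[0,0,0],"fingers":0},
  {"linear":[-0.026,0,0.1],"delta_rot":[0,0,0],"fingers":0},
  {"linear":[-0.029,0,0.1],"delta_rot":[0,0,0],"fingers":0},
])

```text
time: 11.9
tool_pos: [0.6299, 0.0377, 0.0565]
tool_rot: [0.0, 0.998, 0.065, 0.001]
contact_force: [0.3, -0.1, -0.1]
gripper_width: 1.002
```

```bash
python3 -c "
from h import *
me()
im=eyes.grab_frame('wrist');cv2.imwrite('pics/w10.png',im[:,:,::-1])
"
```

```text
t 11.9 L [ 0.099  -0.0006] z 0.0565 yawL -0.03 FL [ 0.3 -0.1] -0.1
```

View pics/w10.png

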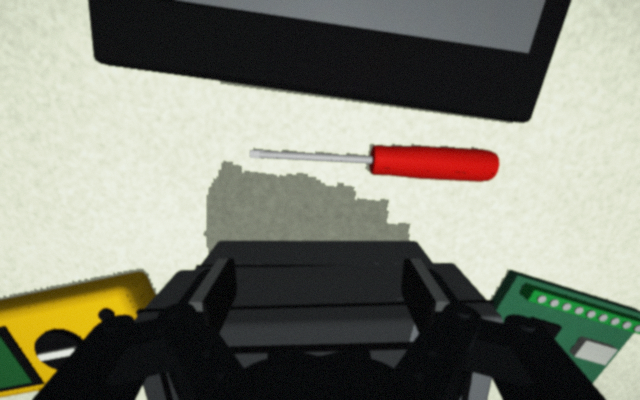

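Call:
apply_moves([
  {"linear":[-0.003,0,0],"delta_rot":[0,0,0],"fingers":0},
  {"linear":[-0.006,0,0],"delta_rot":[0,0,0],"fingers":0},
  {"linear":[-0.009,-0.0003,0],"delta_rot":[0,0,0],"fingers":0},
  {"linear":[-0.011,-0.0006,0],"delta_rot":[0,0,0],"fingers":0},
  {"linear":[-0.013,-0.0009,0],"delta_rot":[0,0,0],"fingers":0},
  {"linear":[-0.015,-0.0012,0],"delta_rot":[0,0,0],"fingers":0},
  {"linear":[-0.017,-0.0012,0],"delta_rot":[0,0,0],"fingers":0},
  {"linear":[-0.018,-0.0012,0],"delta_rot":[0,0,0],"fingers":0},
])

```text
time: 12.75
tool_pos: [0.6119, 0.037, 0.0553]
tool_rot: [-0.0, 0.998, 0.065, 0.001]
contact_force: [5.0, -0.1, 3.7]
gripper_width: 1.002
```

```bash
python3 -c "
from h import *
me()
im=eyes.grab_frame('top');cv2.imwrite('pics/t11.png',cv2.resize(im[120:220,290:410,::-1],None,fx=6,fy=6))
im=eyes.grab_frame('side');cv2.imwrite('pics/s11.png',cv2.resize(im[110:230,245:355,::-1],None,fx=5,fy=5))
"
```

```text
t 12.75 L [0.0811 0.001 ] z 0.0553 yawL -0.05 FL [ 5.  -0.8] 3.7
```

View pics/t11.png

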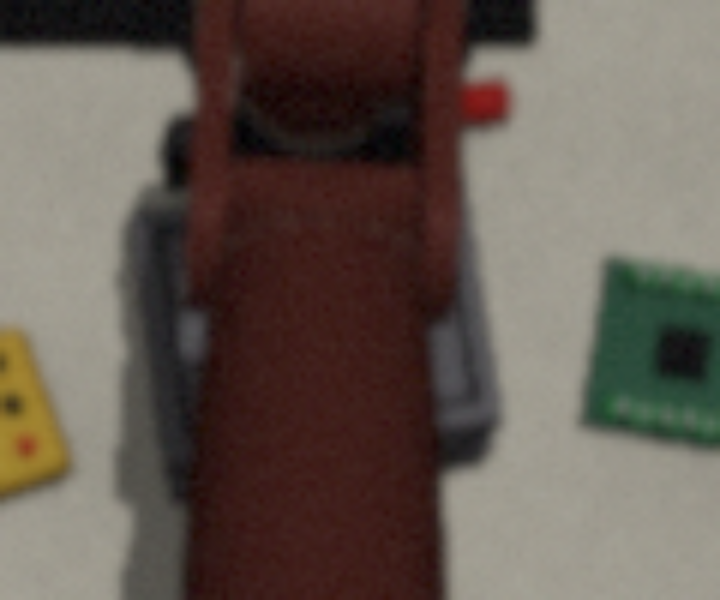

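View pics/s11.png

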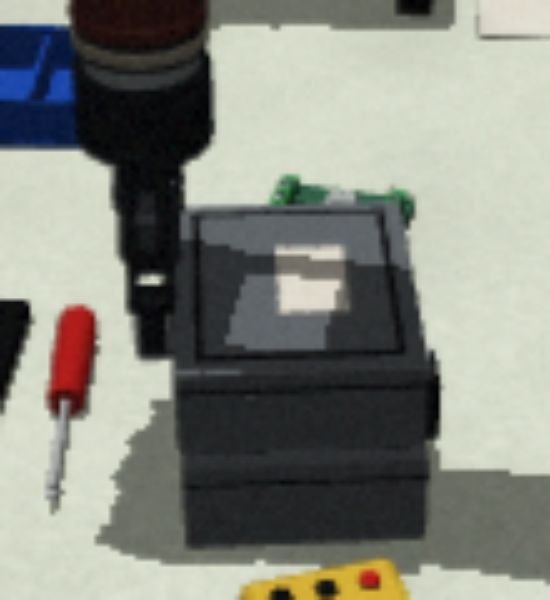

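```bash
cat >> h.py <<'E'
def fromL(P):
    t=np.radians(TH);P=np.atleast_2d(P).astype(float)
    xy=P[:,:2]@np.array([[np.cos(t),np.sin(t)],[-np.sin(t),np.cos(t)]])+C
    return np.c_[xy,P[:,2]]
E
python3 - <<'E'
from h import *
c=cam('side')
for z in(.127,.115,.072,.060): print(z,((proj(c,fromL([[.07,.09,z],[-.07,.09,z]]))-[245,110])*5).round(0).tolist())
E
```

```text
0.127 [[172.0, 368.0], [428.0, 359.0]]
0.115 [[172.0, 386.0], [427.0, 376.0]]
0.072 [[176.0, 448.0], [425.0, 438.0]]
0.06 [[177.0, 465.0], [424.0, 455.0]]
```

Call:
apply_moves([
  {"linear":[-0.002,0,0],"delta_rot":[0,0,0],"fingers":0},
  {"linear":[-0.004,0,0],"delta_rot":[0,0,0],"fingers":0},
  {"linear":[-0.006,0,0],"delta_rot":[0,0,0],"fingers":0},
  {"linear":[-0.008,0,0],"delta_rot":[0,0,0],"fingers":0},
  {"linear":[-0.0095,0,0],"delta_rot":[0,0,0],"fingers":0},
  {"linear":[-0.011,0,0],"delta_rot":[0,0,0],"fingers":0},
  {"linear":[-0.012,0,0],"delta_rot":[0,0,0],"fingers":0},
  {"linear":[-0.0125,0,0],"delta_rot":[0,0,0],"fingers":0},
])

```text
time: 13.65
tool_pos: [0.5979, 0.0353, 0.0537]
tool_rot: [-0.0, 0.998, 0.065, -0.001]
contact_force: [4.3, 0.6, 0.7]
gripper_width: 1.0
```

```bash
python3 -c "
from h import *
me()
im=eyes.grab_frame('side');cv2.imwrite('pics/s12.png',cv2.resize(im[110:230,245:355,::-1],None,fx=5,fy=5))
"
```

```text
t 13.65 L [0.0669 0.0012] z 0.0537 yawL -0.05 FL [4.3 0. ] 0.7
```

View pics/s12.png

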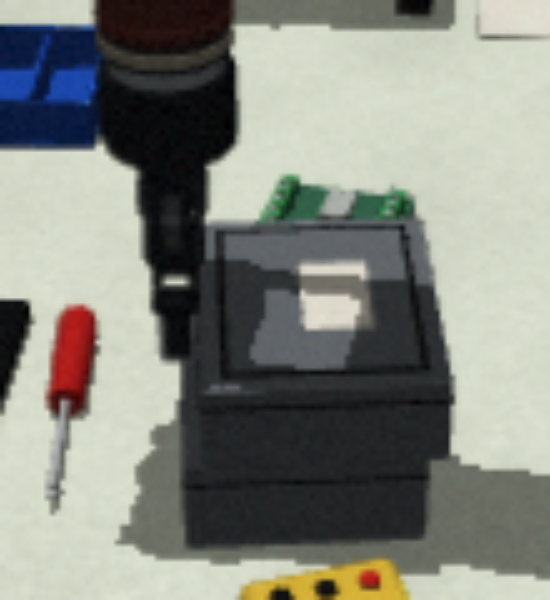

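```bash
python3 - <<'E'
from h import *
c=cam('side')
for z in(.115,.06): print(z,((proj(c,fromL([[.056,.09,z],[-.084,.09,z],[.056,-.09,z],[-.084,-.09,z]]))-[245,110])*5).round(0).tolist())
for z in(.127,): print(z,((proj(c,fromL([[.056,.09,z],[-.084,.09,z],[.056,-.09,z],[-.084,-.09,z]]))-[245,110])*5).round(0).tolist())
im=cv2.imread('pics/s12.png')[200:560,150:480];cv2.imwrite('pics/c12.png',cv2.resize(cv2.convertScaleAbs(im,alpha=1.8,beta=20),None,fx=1.6,fy=1.6))
E
```

```text
0.115 [[198.0, 385.0], [452.0, 376.0], [195.0, 214.0], [420.0, 208.0]]
0.06 [[202.0, 464.0], [449.0, 454.0], [198.0, 289.0], [418.0, 282.0]]
0.127 [[197.0, 367.0], [453.0, 358.0], [194.0, 198.0], [421.0, 191.0]]
```

View pics/c12.png

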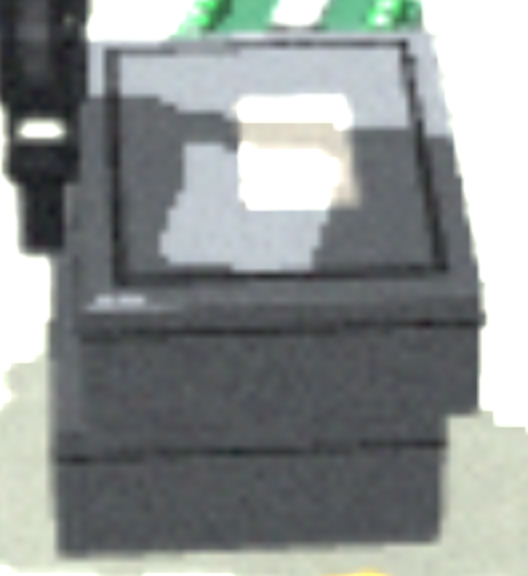

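Call:
apply_moves([
  {"linear":[0.012,0,0],"delta_rot":[0,0,0],"fingers":0},
  {"linear":[0.02,0,-0.02],"delta_rot":[0,0,0],"fingers":0},
  {"linear":[0.02,0,-0.06],"delta_rot":[0,0,0],"fingers":0},
  {"linear":[0.02,0,-0.1],"delta_rot":[0,0,0],"fingers":0},
  {"linear":[-0.02,0,-0.12],"delta_rot":[0,0,0],"fingers":0},
  {"linear":[-0.065,0,-0.12],"delta_rot":[0,0,0],"fingers":0},
  {"linear":[-0.11,0,-0.12],"delta_rot":[0,0,0],"fingers":0},
  {"linear":[-0.155,0,-0.12],"delta_rot":[0,0,0],"fingers":0},
])

```text
time: 14.5
tool_pos: [0.4429, 0.0149, 0.1736]
tool_rot: [-0.0, 0.998, 0.065, -0.002]
contact_force: [-0.6, -0.4, 1.1]
gripper_width: 1.001
```

```bash
python3 -c "
from h import *
me();goL(-.125,0,.17,0)"
```

```text
t 14.5 L [-0.0894  0.0012] z 0.1736 yawL -0.01 FL [-0.6 -0.4] 1.1
t 14.5 pos [0.4429 0.0149 0.1736] yaw 7.49 F [-0.6 -0.4  1.1] gw 1.0
lin [-0.0356  0.0012  0.0038] rot [-0.04  0.21 -0.01]
```

Call:
apply_moves([
  {"linear":[-0.03,0.001,0],"delta_rot":[0,0,0],"fingers":0},
  {"linear":[-0.04,0.001,0],"delta_rot":[0,0,0],"fingers":0},
  {"linear":[-0.041,0.001,0.02],"delta_rot":[0,0,0],"fingers":0},
  {"linear":[-0.041,0.001,0.05],"delta_rot":[0,0,0],"fingers":0},
  {"linear":[-0.041,0.001,0.08],"delta_rot":[0,0,0],"fingers":0},
  {"linear":[-0.041,0.001,0.11],"delta_rot":[0,0,0],"fingers":0},
  {"linear":[-0.041,0.001,0.129],"delta_rot":[0,0,0],"fingers":0},
  {"linear":[-0.041,0.001,0.129],"delta_rot":[0,0,0],"fingers":0},
])

```text
time: 15.3
tool_pos: [0.4009, 0.0092, 0.0416]
tool_rot: [-0.001, 0.998, 0.065, -0.005]
contact_force: [-0.5, -0.2, -0.0]
gripper_width: 0.994
```

```bash
python3 -c "
from h import *
me()
im=eyes.grab_frame('wrist');cv2.imwrite('pics/w13.png',im[:,:,::-1])
im=eyes.grab_frame('side');cv2.imwrite('pics/s13.png',cv2.resize(im[110:230,245:355,::-1],None,fx=5,fy=5))
"
```

```text
t 15.3 L [-0.1318  0.001 ] z 0.0416 yawL -0.03 FL [-0.5 -0.1] -0.0
```

View pics/w13.png

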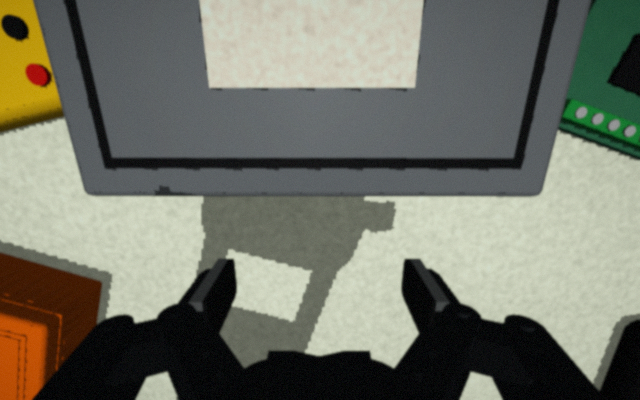

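View pics/s13.png

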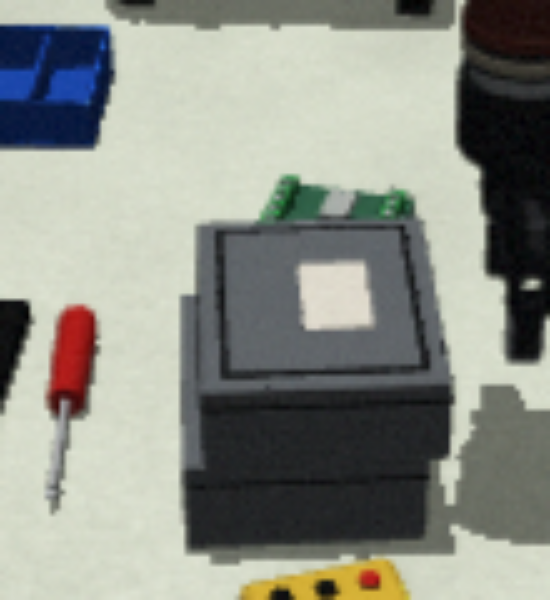

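Call:
apply_moves([
  {"linear":[0.012,0,0],"delta_rot":[0,0,0],"fingers":0},
  {"linear":[0.024,0,0],"delta_rot":[0,0,0],"fingers":0},
  {"linear":[0.031,0,0],"delta_rot":[0,0,0],"fingers":0},
  {"linear":[0.035,0,0],"delta_rot":[0,0,0],"fingers":0},
  {"linear":[0.038,0,0],"delta_rot":[0,0,0],"fingers":0},
  {"linear":[0.041,0,0],"delta_rot":[0,0,0],"fingers":0},
  {"linear":[0.044,0,0],"delta_rot":[0,0,0],"fingers":0},
  {"linear":[0.046,0,0],"delta_rot":[0,0,0],"fingers":0},
])

```text
time: 16.2
tool_pos: [0.4494, 0.0144, 0.0459]
tool_rot: [0.0, 0.998, 0.065, -0.001]
contact_force: [-11.2, -1.5, 6.0]
gripper_width: 1.001
```

```bash
python3 -c "
from h import *
me()"
```

```text
t 16.2 L [-0.083  -0.0002] z 0.0459 yawL -0.03 FL [-11.3  -0. ] 6.0
```

```bash
python3 -c "
from h import *
im=eyes.grab_frame('wrist');cv2.imwrite('pics/w14.png',im[:,:,::-1])
im=eyes.grab_frame('side');cv2.imwrite('pics/s14.png',cv2.resize(im[110:230,245:355,::-1],None,fx=5,fy=5));me()
"
```

```text
t 16.3 L [-0.0831 -0.0001] z 0.0458 yawL -0.03 FL [-5.1 -0.1] 3.5
```

View pics/w14.png

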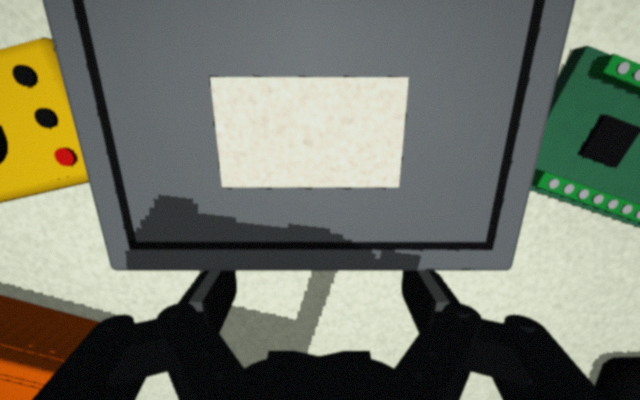

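View pics/s14.png

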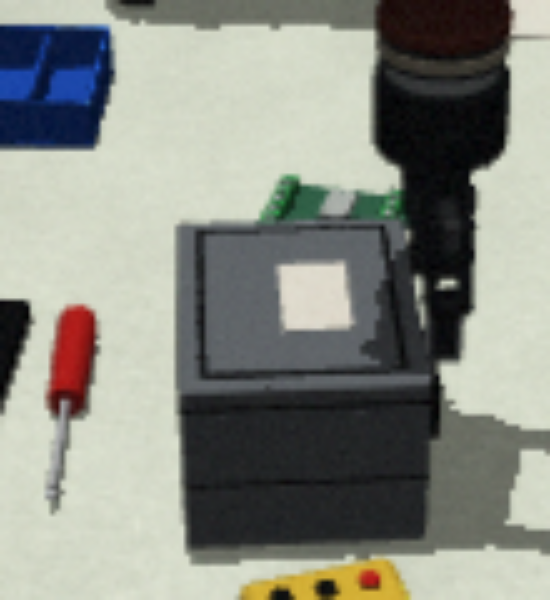

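Call:
apply_moves([
  {"linear":[0.0003,0,0],"delta_rot":[0,0,0],"fingers":0},
  {"linear":[0.0006,0,0],"delta_rot":[0,0,0],"fingers":0},
  {"linear":[0.0009,0,0],"delta_rot":[0,0,0],"fingers":0},
  {"linear":[0.0012,0,0],"delta_rot":[0,0,0],"fingers":0},
  {"linear":[0.0015,0,0],"delta_rot":[0,0,0],"fingers":0},
  {"linear":[0.0015,0,0],"delta_rot":[0,0,0],"fingers":0},
  {"linear":[0.0015,0,0],"delta_rot":[0,0,0],"fingers":0},
  {"linear":[0.0015,0,0],"delta_rot":[0,0,0],"fingers":0},
])

```text
time: 17.1
tool_pos: [0.4492, 0.0144, 0.0459]
tool_rot: [0.0, 0.998, 0.065, -0.003]
contact_force: [-12.9, -2.5, 9.6]
gripper_width: 1.002
```

```bash
python3 -c "
from h import *
me();me()
im=eyes.grab_frame('wrist');cv2.imwrite('pics/w15.png',cv2.resize(im[230:330,230:410,::-1],None,fx=4,fy=4));me()
"
```

```text
t 17.1 L [-0.0833 -0.0001] z 0.0459 yawL -0.03 FL [-13.1  -0.8] 9.6
t 17.1 L [-0.0833 -0.0001] z 0.0459 yawL -0.03 FL [-13.1  -0.8] 9.6
t 17.15 L [-0.0833 -0.0002] z 0.0458 yawL -0.03 FL [-12.6  -0.8] 10.2
```

View pics/w15.png

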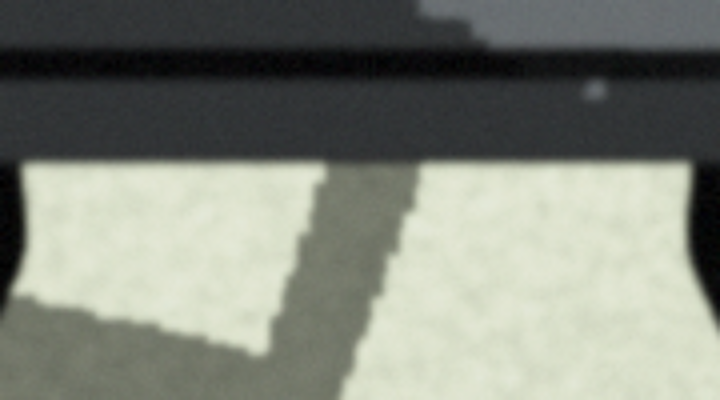

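Call:
apply_moves([
  {"linear":[-0.015,0,0],"delta_rot":[0,0,0],"fingers":0},
  {"linear":[-0.03,0,0],"delta_rot":[0,0,0],"fingers":0},
  {"linear":[-0.045,0,-0.03],"delta_rot":[0,0,0],"fingers":0},
  {"linear":[-0.055,0,-0.07],"delta_rot":[0,0,0],"fingers":0},
  {"linear":[-0.055,0,-0.11],"delta_rot":[0,0,0],"fingers":0},
  {"linear":[-0.055,0,-0.13],"delta_rot":[0,0,0],"fingers":0},
  {"linear":[-0.055,0,-0.13],"delta_rot":[0,0,0],"fingers":0},
  {"linear":[-0.055,0,-0.13],"delta_rot":[0,0,0],"fingers":0},
])

```text
time: 17.95
tool_pos: [0.3975, 0.0077, 0.1756]
tool_rot: [0.0, 0.998, 0.065, 0.001]
contact_force: [0.2, -0.5, -0.8]
gripper_width: 1.001
```

```bash
python3 -c "
from h import *
me()
im=eyes.grab_frame('wrist');cv2.imwrite('pics/w16.png',im[:,:,::-1])
cv2.imwrite('pics/c16.png',cv2.resize(im[0:200,180:440,::-1],None,fx=3,fy=3,interpolation=cv2.INTER_CUBIC))
im=eyes.grab_frame('side');cv2.imwrite('pics/s16.png',cv2.resize(im[130:230,260:360,::-1],None,fx=6,fy=6,interpolation=cv2.INTER_CUBIC))
"
```

```text
t 17.95 L [-0.1354 -0.    ] z 0.1756 yawL -0.03 FL [ 0.1 -0.5] -0.8
```

View pics/c16.png

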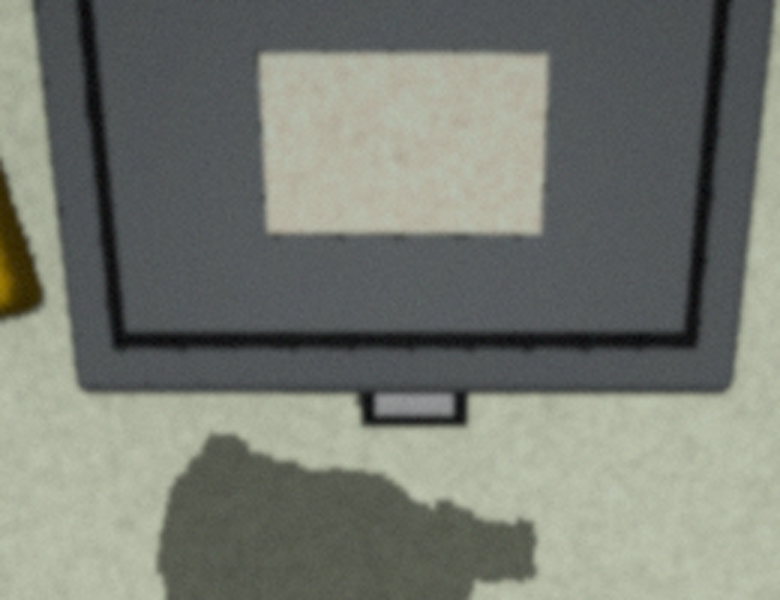

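View pics/s16.png

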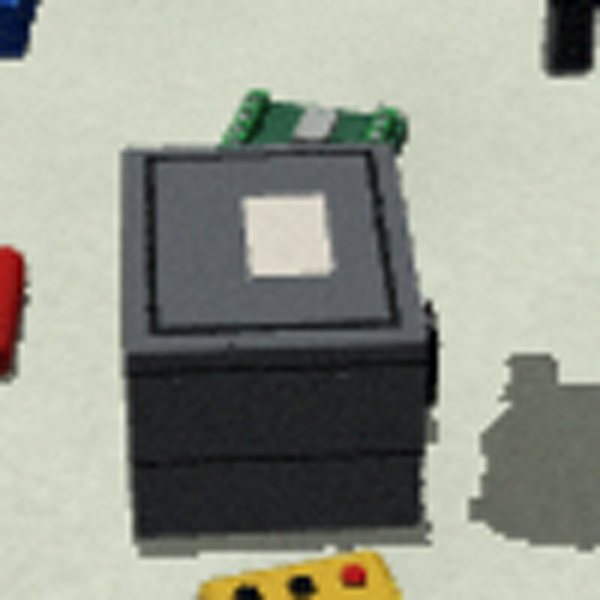

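```bash
python3 - <<'E'
from m import *
c=cam('wrist',state())
F=lambda L,z:toL(ray(c,f(L,180,0,3),z))
print('cam',toL(c[2]),c[2][2])
print('up front',F([(78,390),(737,390)],.115).round(4))
for z in(.068,.06):print(z,'tongue near/far',F([(373,415),(458,415),(373,394),(458,394)],z).round(4))
print('housing near corners',F([(362,425),(467,425)],.06).round(4))
# side: latch
c=cam('side')
for z in(.068,.06):print(((proj(c,fromL([[-.08,.013,z],[-.0845,.018,min(z,.06)],[-.073,0,z]]))-[260,130])*6).round(0).tolist())
print('up corners home .115',((proj(c,fromL([[.07,.09,.115],[-.07,.09,.115],[.07,.09,.06],[-.07,.09,.06],[.07,.09,0],[-.07,.09,0]]))-[260,130])*6).round(0).tolist())
E
```

```text
cam [[-0.05473974 -0.00047172]] 0.3541168285832641
up front [[-0.0705  0.0907]
 [-0.0707 -0.0861]]
0.068 tongue near/far [[-0.0815  0.0141]
 [-0.0816 -0.0135]
 [-0.0749  0.0139]
 [-0.075  -0.0134]]
0.06 tongue near/far [[-0.0823  0.0145]
 [-0.0823 -0.0138]
 [-0.0755  0.0144]
 [-0.0755 -0.0137]]
housing near corners [[-0.0856  0.0182]
 [-0.0856 -0.0169]]
[[424.0, 318.0], [434.0, 337.0], [408.0, 304.0]]
[[424.0, 331.0], [434.0, 337.0], [407.0, 317.0]]
up corners home .115 [[117.0, 343.0], [423.0, 332.0], [122.0, 438.0], [419.0, 426.0], [127.0, 536.0], [416.0, 524.0]]
```

```bash
python3 - <<'E'
import cv2,numpy as np
a=cv2.imread('pics/side0.png')[165:205,310:345]
from h import *
b=eyes.grab_frame('side')[165:205,310:345,::-1]
s13=cv2.imread('pics/s13.png')  # 5x from (245,110)
d=s13[(165-110)*5:(205-110)*5,(310-245)*5:(345-245)*5]
r=lambda i:cv2.convertScaleAbs(cv2.resize(i,(260,300),interpolation=cv2.INTER_NEAREST),alpha=1.5,beta=10)
cv2.imwrite('pics/cmp.png',np.hstack([r(a),r(d),r(b)]))
E
```

```text
(no output)
```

View pics/cmp.png

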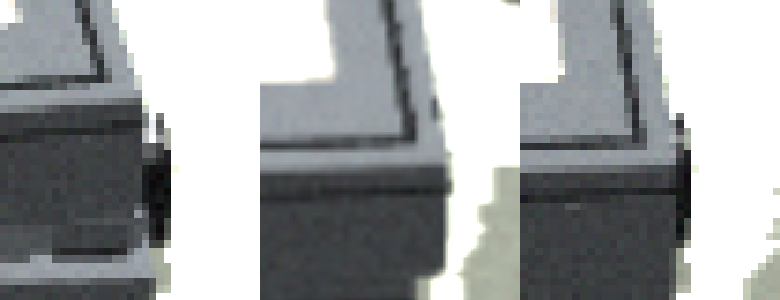

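```bash
python3 - <<'E'
from h import *
c=cam('side')
for n,P in dict(hous=[[-.0845,.018,.06],[-.0845,-.018,.06],[-.07,-.018,.06]],tong_up=[[-.08,.013,.068],[-.08,-.013,.068],[-.0727,-.013,.068]],tong_dn=[[-.08,.013,.06],[-.08,-.013,.06]],box=[[-.07,.0,.115],[-.07,0,.06],[-.07,-.02,.115]]).items(): print(n,proj(c,fromL(P)).round(1).tolist())
b=eyes.grab_frame('side')[170:195,322:342,::-1];a=cv2.imread('pics/side0.png')[170:195,322:342]
r=lambda i:cv2.convertScaleAbs(cv2.resize(i,(400,500),interpolation=cv2.INTER_NEAREST),alpha=1.5,beta=10)
cv2.imwrite('pics/cmp2.png',np.hstack([r(a),r(b)]))
E
```

```text
hous [[332.3, 186.1], [331.0, 179.3], [326.3, 179.4]]
tong_up [[330.7, 183.0], [329.8, 178.1], [327.4, 178.2]]
tong_dn [[330.6, 185.2], [329.7, 180.2]]
box [[327.3, 167.5], [326.9, 182.8], [326.7, 163.8]]
```

View pics/cmp2.png

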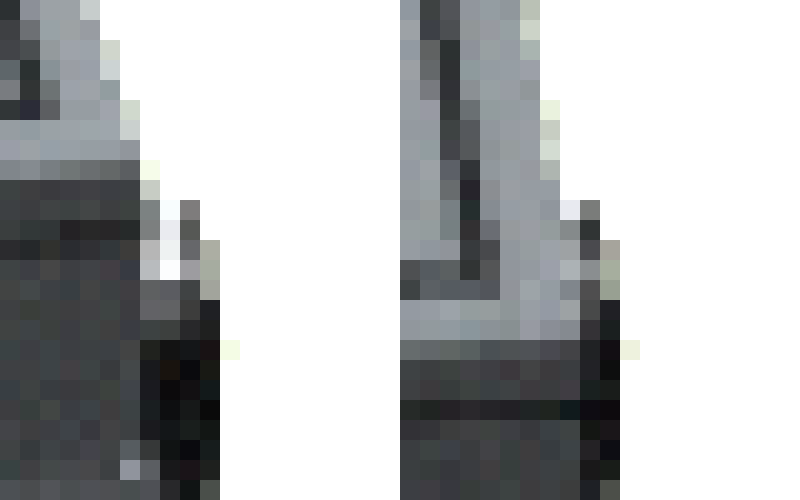

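```bash
python3 - <<'E'
from m import *
s=state()
s9=dict(tool_pos=np.array([.3983,.0075,.3045]),tool_rot=np.array([0,.99781,.0656,0]))
y=np.radians(7.52);s9['tool_rot']=np.array([0,np.cos(y/2),np.sin(y/2),0])
c=cam('wrist',s9)
print('w9 housing',toL(ray(c,f([(342,531),(442,531)],220,0,4),.06)).round(4),'tongue',toL(ray(c,f([(352,524),(432,524),(352,500),(432,500)],220,0,4),.068)).round(4))
a=cv2.imread('pics/side0.png');b=eyes.grab_frame('side')[:,:,::-1]
print(a[180:190,329:334,1]);print(b[180:190,329:334,1])
print(a[205:222,300,1]);print(b[205:222,300,1])
A=a[200:217,275:345,1].astype(np.float32);B=b[200:217,275:345,1].astype(np.float32);print(cv2.phaseCorrelate(A,B))
E
```

```text
w9 housing [[-0.0842  0.0186]
 [-0.0842 -0.0173]] tongue [[-0.0812  0.0147]
 [-0.0812 -0.0134]
 [-0.0731  0.0146]
 [-0.0731 -0.0133]]
[[ 80 162  76 205 218]
 [ 78 150  52 203 218]
 [115 155  62 109 213]
 [118 162  97 108 213]
 [ 57  55  38 103 211]
 [ 59  59  34  15 207]
 [ 37  36  20  15 202]
 [ 16   6   8   5 161]
 [ 10   6   0  10 207]
 [ 11   0   4  10 204]]
[[ 95 153  78 202 213]
 [100  82  24 198 214]
 [101 100  45 106 207]
 [100 115  85 106 210]
 [ 99  85  45  99 207]
 [ 95 103  37  17 201]
 [ 91  85  27  15 199]
 [ 47  39  16   3 156]
 [ 31  34  21   4 202]
 [ 34  35  14   9 199]]
[ 35  21  37  39  37  36  36  36  37  34  34  37  39  48 118 208 212]
[ 33  19  39  34  32  35  32  34  35  36  35  36  37  49 107 110 119]
((0.15744206448440679, -0.5761638874071551), 0.8013130694995692)
```

```bash
python3 -c "
from h import *
from plant import job_done
me();print(job_done())"
```

```text
t 18.2 L [-0.1364  0.0002] z 0.1739 yawL -0.03 FL [-0.3  0. ] 0.3
the job is handed in; nothing more can be done
None
```

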